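# Lock the cheek plate on a tape winder

### The arm

A 7-joint arm with a two-finger parallel gripper is mounted at the origin on the work surface. World frame = base frame: x ahead of the robot, y to its left, z up, the work surface at z = 0. Lengths are in m, angles in rad, forces in N, time in s.
With the tool pointing down it reaches from about 0.425 to 0.925 m from the base axis. Payload 6.8 kg.
Tool frame: the origin (TCP) lies on the centre line of the jaws, within the pads' length; the fingertips stand 17 mm ahead of it and the grasp point (between the pads) lies 2 mm behind it (nose_length is the distance from the TCP to the fingertips, in m); z points along the fingers, x is the direction in which the jaws open and shut, and the axes are right-handed (so a half turn about z gives the same grasp; the last joint's range is limited). The gripper opens to 85 mm and grips with 20 to 120 N. Pads are 22 mm wide; open, the fingers measure 114 mm over their backs; the gripper's body (76 mm by 85 mm) begins 54 mm behind the grasp point. The pads swing forward as they close: fully open they stand 13 mm farther back than shut.
Start: joints at [-1.275, 0.477, 0.022, 1.555, -0.011, 1.109, -0.083], TCP at [0.265, 0.621, 0.224] pointing down, gripper open.
Joint ranges: [-2.96, 2.96], [-0.34, 2.1], [-1.41, 1.46], [0.24, 2.44], [-1.37, 4.51], [0.17, 1.92], [-2.96, 2.96]. Speed limits (rad/s): [2.39, 2.39, 3.14, 3.14, 3.14, 3.14, 3.14].

### API

Orientations are given as a unit quaternion [w, x, y, z].
In Python, from station import * gives the robot as it stands.
- The arm moves only by the tool send_rows, never from a script. Its argument "commands" is a list of rows, each an object with "translation": the shift along the tool's x, y, z in m, a list of three; "rot": the turn, a rotation vector about the tool's x, y, z in degrees, a list of three; "grip": the finger opening in m, from 0 to 0.0854. In form: [{"translation": [tx, ty, tz], "rot": [rx, ry, rz], "grip": grip}, ...]. A call has exactly 5 rows; each row shifts and turns the commanded pose from where the row before left it, along the tool's axes as they then stand; what a row does not reach is not made up. A row lasts 1/12 s, in which the tool goes at most 41.7 mm and 7.16 degrees, less where a joint would pass 70% of its speed; a pose out of reach is approached as far as the arm can. A call with a gripper value outside its range is refused whole. The fingers move at their own pace and stop on an object; "force" is the grip in N (left out, the last holds). Time passes only in rows, so rows that do not move let the fingers close, or fill a call up. It gives the time, the measured TCP pose, the force and the opening at its end, in the units of the state.
- get_obs(): the state, without advancing time (a new reading comes with each control period).
- read_camera(name): name is "side" or "top" or "wrist"; returns a dict with "pixels" (480x640x3 uint8, red, green, blue), "depth" (480x640 float32, m along the optical axis (not along the pixel's ray), 0 where there is no reading), "mtx" (3x3 intrinsics, pixels), "extrinsics" (4x4, takes a point from camera to world coordinates). Camera axes: x right, y up, looking along -z (the intrinsics and any distortion apply to the point x, -y, -z); pixel columns grow to the right and rows downward; lengths in m; the calibration is good to about 2 mm. A picture is of the moment at which its call begins.
- hand_in(): hands the job in, once; it reports no verdict.
The state is a dict: "t": time; "q": joint angles; "joint_vel": joint speeds; "joint_torque": joint torques, N m; "eef_pos": TCP position; "tool_rot": TCP orientation; "contact_force": force on the tool from outside, world axes, zero at the start; "torque": the same for the moment, N m; "gripper_width": opening from 0.0 (shut) to 1.0 (fully open).
Only numpy, scipy, OpenCV 4.12 (cv2) and the standard library are available. Lean on these libraries where they do the work, as an engineer would, in place of code of your own. Each camera call takes 0.05 s, during which the arm holds its last target.

### The job

On the bench tape winder, push the loose round aluminium cheek plate round on its spindle with a fingertip until the notch in its rim stands over the locating pin, then press down on its hub until the plate is fully home, flat on the tape roll with the pin in the notch. Do not lift or tip the plate, leave the other things on the table where they are, and let go at the end.

Things in the scene. Friction and masses are not known exactly. Their poses are not given: they have to be found in the camera images.
- winder: Fixed bench winder: grey base plate 190 x 190 x 12 mm with a mounted cream tape roll (110 mm diameter, top face 42 mm above the table) round an upright 18 mm spindle. Origin: on the spindle axis at table level; z up; x points from the spindle towards the locating pin.
- collar (a joint): Stiff rubber collar (72 mm diameter) inside the roll's core that carries the cheek plate. 0 = up, plate held 10 mm above the roll; 0.010 m = down, level with the roll's top. Friction, no spring: gives way at 8 N in all (plate's weight included; a quick push takes more), stays where it is pushed.
- pin_tip (a point): Tip of the fixed upright locating pin, 63 mm from the spindle axis, 50.5 mm above the table. 10 mm diameter, top 4 mm tapered to 4 mm. The plate hides it until the notch is there; a dark steel block (18 mm wide, top 46 mm above the table), 75 to 91 mm from the axis, beyond the plate's rim, stands in the same direction and shows where the pin is.
- cheek: Cheek plate: loose aluminium disc, about 0.3 kg, 140 mm diameter, 8 mm thick, on the spindle. Origin: on its axis, at its underside (52 mm above the table at the start, 42 mm home). z up, x through the notch. Starts with the notch at least 40 degrees from the pin, either way; turns with light friction (about 1 N at a stud), stops when not pushed. Off the notch, the pin holds it up.
- notch (a point): Middle of the plate's rim notch, 63 mm from its axis, at underside level; it must come over the pin. The notch is 16 mm wide, open at the rim, and reaches inward to 54 mm from the axis.
- hub_top (a point): Centre of the closed flat top of the plate's hub (44 mm diameter, chamfered to 34 mm at the top), where to press; 30 mm above the underside: 82 mm above the table at the start, 72 mm when home.
- stud (a point): Top centre of one of three alike upright steel finger studs on the plate, 14 mm diameter, rising 16 mm above the disc's upper face (to 24 mm above its underside), 50 mm from the axis. They stand at 60 (this one), 180 and 300 degrees from the notch, counter-clockwise seen from above.
- tape_a: Bystander: loose cream tape roll, 110 mm diameter, 36 mm high, lying flat beside the winder. Origin: on its underside.
- tape_b: Bystander: smaller loose tape roll, 96 mm diameter, 24 mm high, lying flat on the winder's other side. Origin: on its underside.
- tin: Bystander: plain steel tin, 74 mm diameter, 85 mm high, standing off a far corner of the winder. Origin: on its underside.
- brush: Bystander: paint brush 200 mm long, lying. Origin: on its underside.
- knife: Bystander: filling knife 210 mm long, lying. Origin: on its underside.
- cartridge: Bystander: white cartridge with a pointed nozzle, 48 mm diameter, 245 mm long, lying at the right. Origin: on its underside.
Things that resemble listed ones, but are neither listed nor needed, are in the scene too. What is shaped like the cheek but black is not meant.

How it is judged:
At the end, for the whole second after the job is handed in: The plate lies at rest flat on the tape roll (underside within 2 mm of the roll's top, tilt under 0.04 rad), on its spindle (within 4 mm), with the middle of the notch within 6 mm of the pin (z of cheek in the frame of winder below 0.044 m and horizontal distance between notch and pin_tip below 0.006 m and horizontal distance between cheek and winder below 0.004 m and angle between cheek's own z axis and vertical below 0.04 rad and linear speed of cheek below 0.01 m/s); the robot touches nothing.
It fails at once if the plate is lifted (more than 6 mm above its starting height) (z of cheek in the frame of winder above 0.058 m).
It fails at once if the plate is tipped by more than 0.2 rad (angle between cheek's own z axis and vertical above 0.2 rad).
It fails at once if another thing on the table is moved by more than 25 mm (distance of any of tape_a, tape_b, tin, brush, knife, cartridge from where it was at the start of the episode above 0.025 m).
It also fails if it takes over 51 s, if anything falls off the work surface, if the arm or the gripper's body presses on something with over 40 N, if the wrist force passes 120 N, or if a joint passes its speed limit or range.

## Working session

There is one attempt and no reset: what is moved stays moved. The work goes in short steps, Python scripts to look and compute and a tool call to move; the robot and the scene stay as the last step left them, time stands still between calls to the robot, and variables do not carry over. Pictures are saved under pics/ and viewed, and the job is handed in when it is done.

Besides the shell and the picture viewer there is one more tool, called after ">>>" in YAML: its name, and indented under it one key for each argument. send_rows: Moves the arm, as the interface text tells. Its arguments: {"type":"object","properties":{"commands":{"type":"array","items":{"type":"object","properties":{"translation":{"type":"array","items":{"type":"number"}},"rot":{"type":"array","items":{"type":"number"}},"grip":{"type":"number"}}}},"force":{"type":"number"}},"required":["commands"]}

```bash
ls; mkdir -p pics; python3 - <<'E'
from station import *
import cv2,pickle
o=get_obs();print({k:o[k] for k in ['t','eef_pos','tool_rot','contact_force','gripper_width']})
for n in ['side','top','wrist']:
    c=read_camera(n);cv2.imwrite(f'pics/{n}0.png',c['pixels'][:,:,::-1]);pickle.dump(c,open(f'{n}0.pkl','wb'))
    print(n,c['mtx'].tolist(),c['extrinsics'].round(4).tolist(),[k for k in c])
E
```

```text
pics
{'t': 0.0, 'eef_pos': array([0.26499229, 0.62015352, 0.22330272]), 'tool_rot': array([ 5.68705595e-04,  8.34548426e-01,  5.50933802e-01, -7.40050158e-04]), 'contact_force': array([ 0.48795012, -0.19908354,  0.54870394]), 'gripper_width': 0.9993371306252604}
side [[536.9956792970823, 0.0, 308.0584129792247], [0.0, 536.9956792970823, 237.42733330443605], [0.0, 0.0, 1.0]] [[0.9545, 0.227, -0.1932, 0.2983], [-0.2976, 0.69, -0.6598, -0.8982], [-0.0165, 0.6873, 0.7262, 1.0925], [0.0, 0.0, 0.0, 1.0]] ['pixels', 'depth', 'mtx', 'extrinsics']
top [[496.0963487275745, 0.0, 320.42891199485604], [0.0, 496.0963487275745, 229.92875535367295], [0.0, 0.0, 1.0]] [[0.0281, 0.9982, -0.0539, 0.4759], [-0.9992, 0.0296, 0.028, 0.0052], [0.0295, 0.053, 0.9982, 1.4938], [0.0, 0.0, 0.0, 1.0]] ['pixels', 'depth', 'mtx', 'extrinsics']
wrist [[335.9058981632087, 0.0, 321.17785480100775], [0.0, 335.9058981632087, 237.8057809324504], [0.0, 0.0, 1.0]] [[0.3949, -0.8778, -0.2712, 0.1951], [0.9187, 0.3768, 0.1184, 0.6506], [-0.0018, -0.2959, 0.9552, 0.3744], [0.0, 0.0, 0.0, 1.0]] ['pixels', 'depth', 'mtx', 'extrinsics']
```

View pics/top0.png

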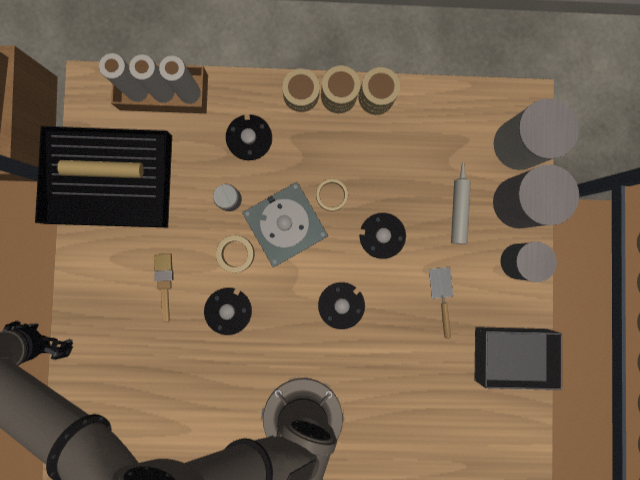

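View pics/side0.png

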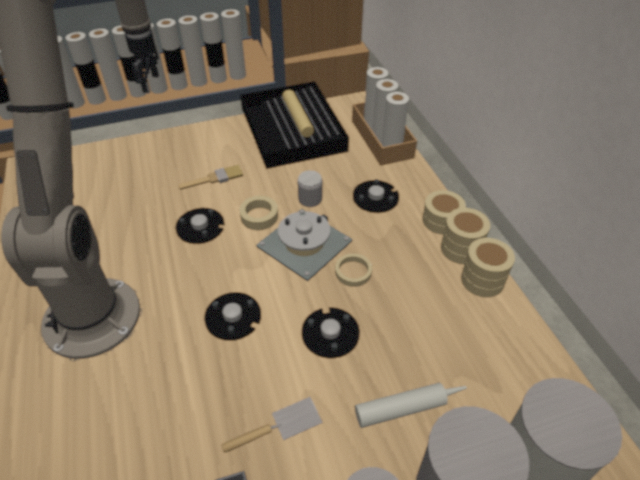

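The aluminium cheek on the grey winder is at about (285,223) in the top view. The four black discs at (248,137), (382,235), (341,305) and (228,311) are look-alikes. I'll enlarge the winder to confirm.

```bash
python3 - <<'E'
import cv2,pickle
t=cv2.imread('pics/top0.png')[170:280,230:340];s=cv2.imread('pics/side0.png')[190:285,245:365]
cv2.imwrite('pics/topc.png',cv2.resize(t,None,fx=5.4,fy=5.4,interpolation=cv2.INTER_CUBIC))
cv2.imwrite('pics/sidec.png',cv2.resize(s,None,fx=6,fy=6,interpolation=cv2.INTER_CUBIC))
E
```

```text
(no output)
```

View pics/topc.png

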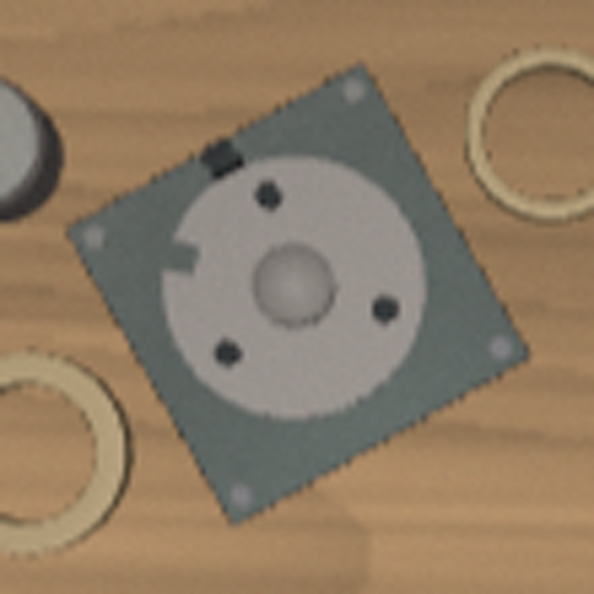

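View pics/sidec.png

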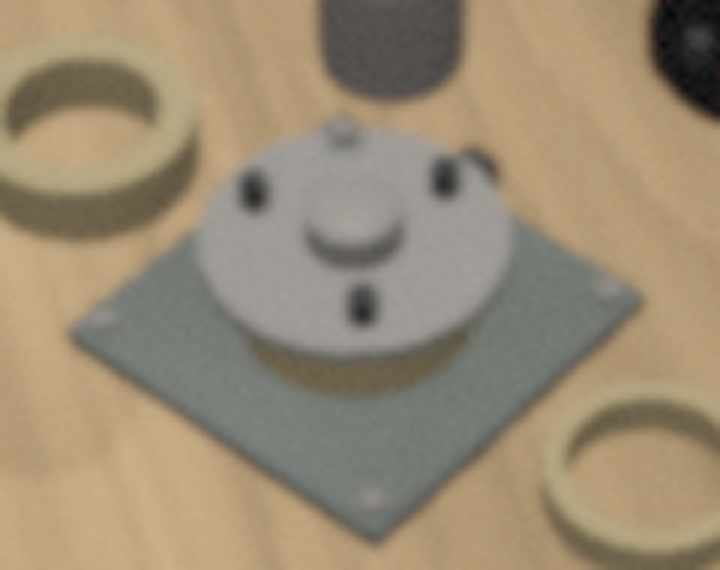

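Confirmed: the only aluminium plate is on the grey winder, around crop (293,285). Its notch is at about (181,258) and the dark block at (222,158), so it needs a clockwise turn of roughly 45°. Next I'll measure in both views.

```bash
cat > h.py <<'E'
import numpy as np,cv2
def ray(c,uv):
    K=c['mtx'];E=c['extrinsics'];d=np.array([(uv[0]-K[0,2])/K[0,0],-(uv[1]-K[1,2])/K[1,1],-1.])
    return E[:3,3],E[:3,:3]@d
def onz(c,uv,z):
    o,d=ray(c,uv);return o+d*(z-o[2])/d[2]
def tri(rs):
    A=np.zeros((3,3));b=np.zeros(3)
    for o,d in rs:
        d=d/np.linalg.norm(d);P=np.eye(3)-np.outer(d,d);A+=P;b+=P@o
    x=np.linalg.solve(A,b)
    return x,[float(np.linalg.norm((np.eye(3)-np.outer(d,d)/(d@d))@(x-o))) for o,d in rs]
def proj(c,p):
    E=c['extrinsics'];q=E[:3,:3].T@(np.asarray(p)-E[:3,3]);K=c['mtx']
    return np.array([K[0,2]+K[0,0]*q[0]/-q[2],K[1,2]-K[1,1]*q[1]/-q[2]])
E
python3 - <<'E'
import pickle
from h import *
T=pickle.load(open('top0.pkl','rb'));S=pickle.load(open('side0.pkl','rb'))
t=lambda x,y:((x+.5)/5.4-.5+230,(y+.5)/5.4-.5+170)
s=lambda x,y:((x+.5)/6-.5+245,(y+.5)/6-.5+190)
# points in both
P={'hub':(t(294,283),s(355,207)),'studA':(t(267,193),s(446,168)),'studB':(t(386,306),s(363,290)),'studC':(t(227,351),s(253,178))}
for k,(a,b) in P.items():
    x,r=tri([ray(T,a),ray(S,b)]);print(k,x.round(4),np.round(r,4),'top@h',onz(T,a,.082 if k=='hub' else .076).round(4),onz(S,b,.082 if k=='hub' else .076).round(4))
print('block',onz(T,t(222,158),.046)); print('notch',onz(T,t(181,258),.06))
for q in [(359,62),(530,353),(235,525),(66,230)]: print('corner',onz(T,t(*q),.012).round(4))
for q in [(375,545),(645,298),(70,332)]: print('cornerS',onz(S,s(*q),.012).round(4))
E
```

```text
hub [0.5712 0.07   0.0821] [0.0005 0.0005] top@h [0.5717 0.0699 0.082 ] [0.5708 0.0702 0.082 ]
studA [0.6189 0.0861 0.0766] [0.0005 0.0005] top@h [0.6194 0.086  0.076 ] [0.6185 0.0868 0.076 ]
studB [0.5602 0.0213 0.0813] [0.0008 0.0008] top@h [0.5613 0.0212 0.076 ] [0.5608 0.0262 0.076 ]
studC [0.5341 0.1043 0.0795] [0.0007 0.0007] top@h [0.535  0.1044 0.076 ] [0.5342 0.1079 0.076 ]
block [0.64074622 0.11263971 0.046     ]
notch [0.58472984 0.13167595 0.06      ]
corner [0.7006 0.041  0.012 ]
corner [ 0.5415 -0.0586  0.012 ]
corner [0.442  0.1012 0.012 ]
corner [0.6019 0.1998 0.012 ]
cornerS [ 0.538  -0.0611  0.012 ]
cornerS [0.699  0.0391 0.012 ]
cornerS [0.4424 0.1011 0.012 ]
```

Checks: the hub measures z = 0.082 and stud A z = 0.077, at radius 50 mm. The winder centre is at about (0.5715, 0.0705). The pin direction is about 31.5° and the notch about 78°, so the turn is about 46° clockwise. I'll push stud B (258°) towards the base. First I'm flying over with the fingers shut.

>>> send_rows:
  commands:
    - {"translation":[-0.0214,0.0268,0],"rot":[0,0,0],"grip":0}
    - {"translation":[-0.0214,0.0268,0],"rot":[0,0,0],"grip":0}
    - {"translation":[-0.0214,0.0268,0],"rot":[0,0,0],"grip":0}
    - {"translation":[-0.0214,0.0268,0],"rot":[0,0,0],"grip":0}
    - {"translation":[-0.0214,0.0268,0],"rot":[0,0,0],"grip":0}
  force: 40

```text
t: 0.57
eef_pos: [0.3468, 0.468, 0.224]
tool_rot: [0.0, 0.834, 0.551, -0.0]
contact_force: [0.2, -1.0, -0.1]
gripper_width: 0.298
```

>>> send_rows:
  commands:
    - {"translation":[-0.0214,0.0268,0],"rot":[0,0,0],"grip":0}
    - {"translation":[-0.0214,0.0268,0],"rot":[0,0,0],"grip":0}
    - {"translation":[-0.0214,0.0268,0],"rot":[0,0,0],"grip":0}
    - {"translation":[-0.0214,0.0268,0],"rot":[0,0,0],"grip":0}
    - {"translation":[-0.0214,0.0268,0],"rot":[0,0,0],"grip":0}

```text
t: 0.98
eef_pos: [0.428, 0.3169, 0.2242]
tool_rot: [-0.0, 0.835, 0.551, -0.0]
contact_force: [-0.4, 0.6, -0.5]
gripper_width: 0.002
```

>>> send_rows:
  commands:
    - {"translation":[-0.0214,0.0268,0],"rot":[0,0,0],"grip":0}
    - {"translation":[-0.0214,0.0268,0],"rot":[0,0,0],"grip":0}
    - {"translation":[-0.0214,0.0268,0],"rot":[0,0,0],"grip":0}
    - {"translation":[-0.0214,0.0268,0],"rot":[0,0,0],"grip":0}
    - {"translation":[-0.0214,0.0268,0],"rot":[0,0,0],"grip":0}

```text
t: 1.4
eef_pos: [0.5091, 0.1659, 0.2243]
tool_rot: [-0.0, 0.835, 0.551, -0.0]
contact_force: [0.3, 0.7, 0.2]
gripper_width: 0.007
```

```bash
python3 - <<'E'
from station import *
import cv2,pickle
c=read_camera('wrist');cv2.imwrite('pics/w1.png',c['pixels'][:,:,::-1]);pickle.dump(c,open('w1.pkl','wb'))
E
```

```text
(no output)
```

View pics/w1.png

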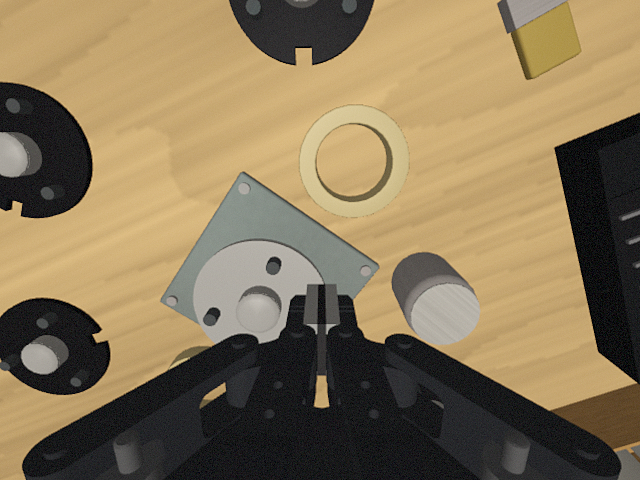

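>>> send_rows:
  commands:
    - {"translation":[-0.0214,0.0264,0],"rot":[0,0,0],"grip":0}
    - {"translation":[-0.0214,0.0264,0],"rot":[0,0,-2.0],"grip":0}
    - {"translation":[-0.0214,0.0264,0],"rot":[0,0,-3.0],"grip":0}
    - {"translation":[-0.0234,0.0246,0],"rot":[0,0,-3],"grip":0}
    - {"translation":[-0.0245,0.0235,0],"rot":[0,0,-3],"grip":0}

```text
t: 1.87
eef_pos: [0.5901, 0.0171, 0.2241]
tool_rot: [-0.0, 0.777, 0.63, -0.0]
contact_force: [0.1, 1.3, 0.2]
gripper_width: -0.003
```

```bash
python3 - <<'E'
from station import *
import cv2,pickle
c=read_camera('wrist');cv2.imwrite('pics/w2.png',c['pixels'][:,:,::-1]);pickle.dump(c,open('w2.pkl','wb'))
o=get_obs();print(o['eef_pos'],o['tool_rot'])
E
```

```text
[0.59278579 0.00871657 0.22451014] [ 2.62660856e-03  7.78603487e-01  6.27510543e-01 -4.79116498e-04]
```

View pics/w2.png

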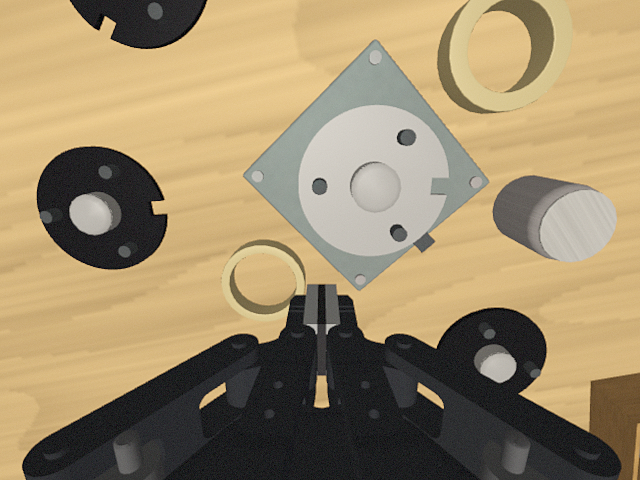

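The wrist view is clear: hub (375,187), notch (440,186), block (425,242), studs B (320,186), C (406,137) and A (399,233), and shut fingertips at (321,285). Next I'll measure from this view and check the tip length.

```bash
cat > m.py <<'E'
import pickle,sys
from h import *
from scipy.spatial.transform import Rotation as R
def studs(c,box=None,dbg=False):
    im=c['pixels'];hsv=cv2.cvtColor(im,cv2.COLOR_RGB2HSV)
    return hsv
E
python3 - <<'E'
import pickle
from h import *
c=pickle.load(open('w2.pkl','rb'))
im=c['pixels'][:,:,::-1]
cv2.imwrite('pics/w2c.png',cv2.resize(im[90:300,235:495],None,fx=3,fy=2.85,interpolation=cv2.INTER_CUBIC))
# fingertip projections for several tip lengths
from scipy.spatial.transform import Rotation as R
p=np.array([.5928,.0087,.2245]);q=[2.63e-3,.7786,.6275,-4.8e-4]
Rm=R.from_quat([q[1],q[2],q[3],q[0]]).as_matrix()
for l in (.005,.017,.03):
  for y in (-.011,.011): print(l,y,proj(c,p+Rm@[0,y,l]).round(1))
print('tip half width px at 17', proj(c,p+Rm@[.0145,-.011,.017]).round(1))
print('depth tip',c['depth'][284:300:3,312:332:4])
for n,uv,z in [('hub',(375,186),.082),('B',(319,184),.076),('C',(407,134),.076),('A',(401,232),.076),('notch',(440,186),.06),('block',(425,242),.046)]:
  x=onz(c,uv,z);d=x-[.5715,.0705,z];print(n,x.round(4),round(np.hypot(d[0],d[1]),4),round(np.degrees(np.arctan2(d[1],d[0])),1))
E
```

```text
0.005 -0.011 [305.6 278.5]
0.005 0.011 [306.1 317.2]
0.017 -0.011 [306.5 269.4]
0.017 0.011 [306.9 306. ]
0.03 -0.011 [307.4 260.7]
0.03 0.011 [307.7 295.4]
tip half width px at 17 [333.5 269.4]
depth tip [[0.15058695 0.15086634 0.1502507  0.15042984 0.15072149]
 [0.14744067 0.14838524 0.14749876 0.14712736 0.14801204]
 [0.1444838  0.1452623  0.1442399  0.14526118 0.14493251]
 [0.14257194 0.14245902 0.14296827 0.14267075 0.14243281]
 [0.14007021 0.13962209 0.13979544 0.1387568  0.13973895]
 [0.1375016  0.13714565 0.13722362 0.13617744 0.13725385]]
hub [0.5679 0.0701 0.082 ] 0.0036 -172.9
B [0.5568 0.0225 0.076 ] 0.0502 -107.0
C [0.531  0.1046 0.076 ] 0.0529 139.8
A [0.6161 0.0874 0.076 ] 0.0477 20.8
notch [0.5846 0.1324 0.06  ] 0.0632 78.0
block [0.642  0.1155 0.046 ] 0.0836 32.5
```

View pics/w2c.png

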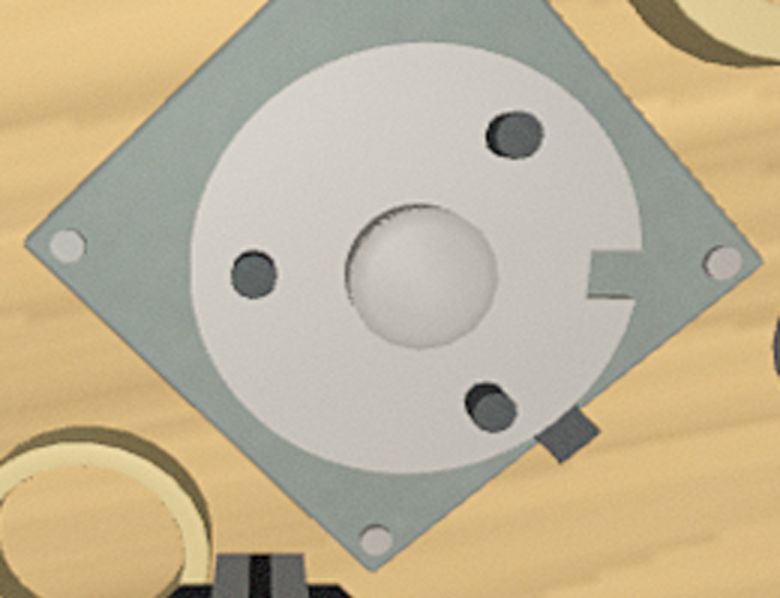

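>>> send_rows:
  commands:
    - {"translation":[0,0,0],"rot":[0,0,0],"grip":0}
    - {"translation":[0,0,0],"rot":[0,0,0],"grip":0}
    - {"translation":[0,0,0],"rot":[0,0,0],"grip":0}
    - {"translation":[0,0,0],"rot":[0,0,0],"grip":0}
    - {"translation":[0,0,0],"rot":[0,0,0],"grip":0}

```text
t: 2.33
eef_pos: [0.5893, 0.02, 0.2243]
tool_rot: [-0.0, 0.777, 0.629, 0.0]
contact_force: [-0.3, -0.1, -0.3]
gripper_width: -0.001
```

```bash
python3 - <<'E'
from station import *
import cv2,pickle
from h import *
from scipy.spatial.transform import Rotation as R
o=get_obs();c=read_camera('wrist');cv2.imwrite('pics/w3.png',c['pixels'][:,:,::-1]);pickle.dump((c,o),open('w3.pkl','wb'))
p=o['eef_pos'];q=o['tool_rot'];Rm=R.from_quat([q[1],q[2],q[3],q[0]]).as_matrix();print(p,q,o['t'])
E=c['extrinsics'];print('cam in tool',(Rm.T@(E[:3,3]-p)).round(4))
# tip points to tool frame
for uv in [(308,287),(321,287),(333,287),(308,300),(333,300),(321,320)]:
    oo,d=ray(c,uv);x=oo+d*c['depth'][uv[1],uv[0]];print(uv,c['depth'][uv[1],uv[0]],(Rm.T@(x-p)).round(4))
im=c['pixels'][:,:,::-1]
cv2.imwrite('pics/w3c.png',cv2.resize(im[90:320,235:495],None,fx=2.6,fy=2.6,interpolation=cv2.INTER_CUBIC))
E
```

```text
[0.58933948 0.02001552 0.22426475] [-3.24573633e-04  7.77177279e-01  6.29281628e-01  6.01674112e-05] 2.3333
cam in tool [ 0.0003 -0.0762 -0.1509]
(308, 287) 0.14772934 [-0.0056 -0.0118 -0.0162]
(321, 287) 0.14802957 [ 0.0001 -0.0117 -0.0159]
(333, 287) 0.14885923 [ 0.0054 -0.0113 -0.0152]
(308, 300) 0.13677011 [-0.0052 -0.0116 -0.0278]
(333, 300) 0.1361888 [ 0.005  -0.0118 -0.0283]
(321, 320) 0.12219473 [ 0.0001 -0.0115 -0.0431]
```

View pics/w3c.png

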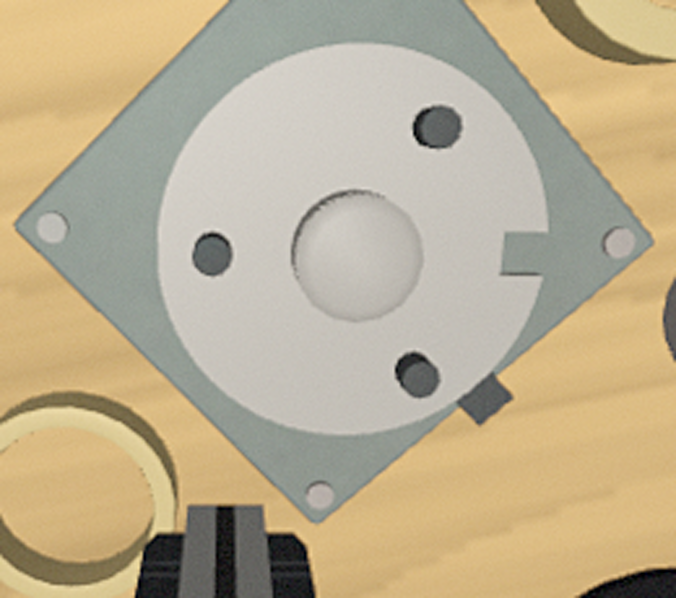

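```bash
python3 - <<'E'
import pickle
from h import *
from scipy.spatial.transform import Rotation as R
c,o=pickle.load(open('w3.pkl','rb'))
p=o['eef_pos'];q=o['tool_rot'];Rm=R.from_quat([q[1],q[2],q[3],q[0]]).as_matrix()
u=lambda x,y:((x+.5)/2.6-.5+235,(y+.5)/2.6-.5+90)
C=np.array([.5715,.0705])
for n,uv,z in [('hub',u(361,255),.082),('B',u(214,254),.076),('C',u(441,125),.076),('A',u(419,378),.076),('notch',u(521,253),.06),('block',u(486,399),.046),('boltL',u(52,228),.012),('boltR',u(619,243),.012)]:
  x=onz(c,uv,z);d=x[:2]-C;o_,dd=ray(c,uv);print(n,np.round(uv,1),x.round(4),round(np.hypot(*d),4),round(np.degrees(np.arctan2(d[1],d[0])),1),'depthpt',(o_+dd*c['depth'][int(uv[1]+.5),int(uv[0]+.5)]).round(4))
for l in (-.015,.004,.017,.03): print(l,proj(c,p+Rm@[0,-.0115,l]).round(1))
w0=pickle.load(open('wrist0.pkl','rb'));cv2.imwrite('pics/w0.png',w0['pixels'][:,:,::-1])
E
```

```text
hub [373.5 187.8] [0.5685 0.0715 0.082 ] 0.0032 161.6 depthpt [0.5683 0.0714 0.0828]
B [317.  187.4] [0.5586 0.023  0.076 ] 0.0492 -105.1 depthpt [0.5585 0.0231 0.0772]
C [404.3 137.8] [0.5329 0.105  0.076 ] 0.0517 138.2 depthpt [0.5328 0.1044 0.0786]
A [395.8 235.1] [0.6174 0.0852 0.076 ] 0.0482 17.8 depthpt [0.617  0.0851 0.0771]
notch [435.1 187. ] [0.5839 0.1307 0.06  ] 0.0615 78.3 depthpt [0.5944 0.1451 0.0123]
block [421.6 243.2] [0.6419 0.1149 0.046 ] 0.0832 32.2 depthpt [0.6419 0.1149 0.0459]
boltL [254.7 177.4] [ 0.5435 -0.0428  0.012 ] 0.1167 -103.9 depthpt [ 0.543  -0.0415  0.018 ]
boltR [472.8 183.2] [0.5988 0.1854 0.012 ] 0.1181 76.6 depthpt [0.5977 0.1834 0.0168]
-0.015 [320.8 286.5]
0.004 [320.8 269.9]
0.017 [320.9 260.5]
0.03 [320.9 252.3]
```

View pics/w0.png

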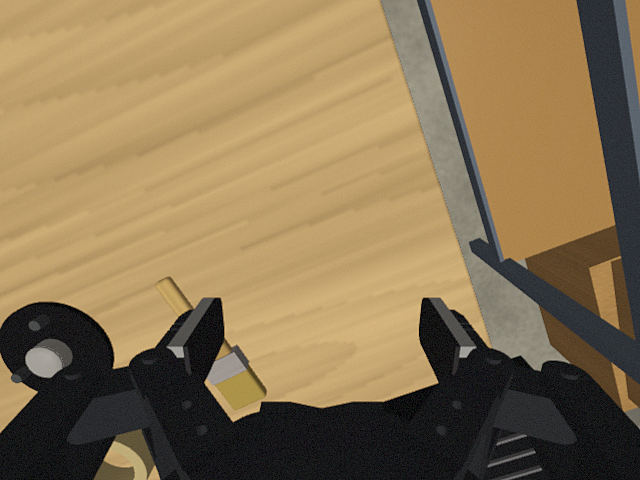

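The fingertip edge seems to sit at tool z ≈ −14 mm, but the text says +17 mm. I'll check that in the side view before descending.

```bash
python3 - <<'E'
from station import *
import cv2,pickle
from h import *
from scipy.spatial.transform import Rotation as R
o=get_obs();c=read_camera('side');pickle.dump((c,o),open('s3.pkl','wb'))
p=o['eef_pos'];q=o['tool_rot'];Rm=R.from_quat([q[1],q[2],q[3],q[0]]).as_matrix()
im=c['pixels'][:,:,::-1].copy()
for l,y in ((-.015,-.011),(-.015,.011),(.017,-.011),(.017,.011),(.03,0)): print(l,y,proj(c,p+Rm@[0,y,l]).round(1))
x0,y0=230,100
cr=cv2.resize(im[y0:y0+180,x0:x0+200],None,fx=3.2,fy=3.2,interpolation=cv2.INTER_CUBIC)
for l in (-.015,.017):
    a=(proj(c,p+Rm@[0,0,l])-[x0,y0])*3.2;cv2.circle(cr,(int(a[0]),int(a[1])),3,(0,0,255),-1)
cv2.imwrite('pics/s3c.png',cr)
E
```

```text
-0.015 -0.011 [311.4 190.4]
-0.015 0.011 [320.5 189.8]
0.017 -0.011 [311.5 200.3]
0.017 0.011 [320.5 199.7]
0.03 0 [316.  203.9]
```

View pics/s3c.png

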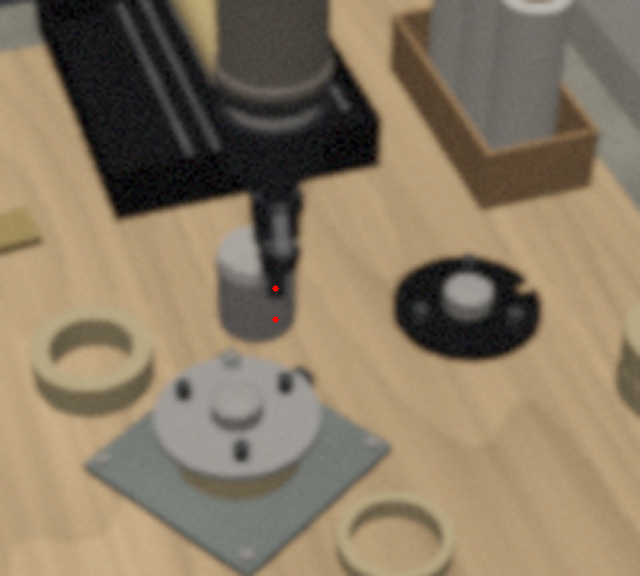

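Both views agree that the tip is about 13 mm short of the stated TCP, not 17 mm ahead. I'll descend in steps, with tip clearance safe under either reading, and look again.

>>> send_rows:
  commands:
    - {"translation":[-0.0035,0,0.024],"rot":[0,0,0],"grip":0}
    - {"translation":[0,0,0.024],"rot":[0,0,0],"grip":0}
    - {"translation":[0,0,0.024],"rot":[0,0,0],"grip":0}
    - {"translation":[0,0,0.024],"rot":[0,0,0],"grip":0}
    - {"translation":[0,0,0.024],"rot":[0,0,0],"grip":0}

```text
t: 2.85
eef_pos: [0.589, 0.0155, 0.1034]
tool_rot: [0.0, 0.778, 0.629, 0.0]
contact_force: [-0.3, 0.0, 0.9]
gripper_width: 0.004
```

>>> send_rows:
  commands:
    - {"translation":[0,0,0],"rot":[0,0,0],"grip":0}
    - {"translation":[0,0,0],"rot":[0,0,0],"grip":0}
    - {"translation":[0,0,0],"rot":[0,0,0],"grip":0}
    - {"translation":[0,0,0],"rot":[0,0,0],"grip":0}
    - {"translation":[0,0,0],"rot":[0,0,0],"grip":0}

```text
t: 3.27
eef_pos: [0.5902, 0.0151, 0.106]
tool_rot: [0.001, 0.778, 0.628, 0.001]
contact_force: [-0.3, -0.3, 0.2]
gripper_width: -0.001
```

```bash
cat > look.py <<'E'
from station import *
import cv2,pickle,sys
from h import *
from scipy.spatial.transform import Rotation as R
tag=sys.argv[1]
o=get_obs();c=read_camera('side');w=read_camera('wrist');pickle.dump((c,w,o),open(tag+'.pkl','wb'))
p=o['eef_pos'];q=o['tool_rot'];Rm=R.from_quat([q[1],q[2],q[3],q[0]]).as_matrix();print(o['t'],p.round(4),q.round(4),o['contact_force'].round(1))
print('side proj tip -13:',proj(c,p+Rm@[0,0,-.013]).round(1),'+17:',proj(c,p+Rm@[0,0,.017]).round(1))
a=cv2.resize(c['pixels'][160:270,255:355],None,fx=4,fy=4,interpolation=cv2.INTER_CUBIC)
b=w['pixels'][20:460:1,120:520]
cv2.imwrite('pics/'+tag+'.png',np.hstack([a,b])[:,:,::-1])
E
python3 look.py l4
```

```text
3.2667 [0.5902 0.0151 0.106 ] [7.000e-04 7.779e-01 6.284e-01 1.300e-03] [-0.3 -0.3  0.2]
side proj tip -13: [317.  226.7] +17: [317.1 234.9]
```

View pics/l4.png

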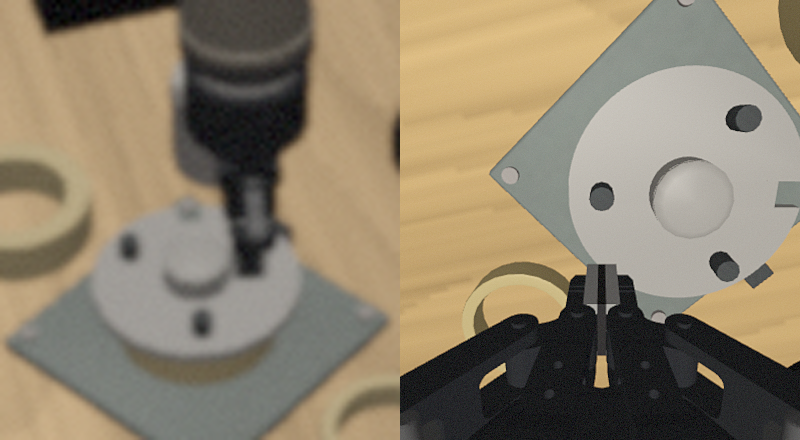

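The tip ends at side-crop (248,270), which matches the −13 mm projection (248,267). Stud B is directly ahead of the finger in the wrist view (column 321). Continuing down slowly while watching the force.

>>> send_rows:
  commands:
    - {"translation":[0,0,0.015],"rot":[0,0,0],"grip":0}
    - {"translation":[0,0,0.008],"rot":[0,0,0],"grip":0}
    - {"translation":[0,0,0.004],"rot":[0,0,0],"grip":0}
    - {"translation":[0,0,0.003],"rot":[0,0,0],"grip":0}
    - {"translation":[0,0,0.0],"rot":[0,0,0],"grip":0}

```text
t: 3.78
eef_pos: [0.5887, 0.0149, 0.0738]
tool_rot: [-0.0, 0.778, 0.628, -0.0]
contact_force: [-0.2, 0.0, 0.1]
gripper_width: 0.0
```

>>> send_rows:
  commands:
    - {"translation":[0,0,0.004],"rot":[0,0,0],"grip":0}
    - {"translation":[0,0,0.003],"rot":[0,0,0],"grip":0}
    - {"translation":[0,0,0.003],"rot":[0,0,0],"grip":0}
    - {"translation":[0,0,0],"rot":[0,0,0],"grip":0}
    - {"translation":[0,0,0],"rot":[0,0,0],"grip":0}

```text
t: 4.2
eef_pos: [0.589, 0.0149, 0.0642]
tool_rot: [-0.0, 0.778, 0.628, -0.0]
contact_force: [-0.4, -0.2, 0.9]
gripper_width: -0.001
```

```bash
python3 look.py l5
```

```text
4.2 [0.589  0.0149 0.0642] [-1.000e-04  7.779e-01  6.284e-01 -1.000e-04] [-0.4 -0.2  0.9]
side proj tip -13: [316.7 238.2] +17: [316.8 246. ]
```

View pics/l5.png

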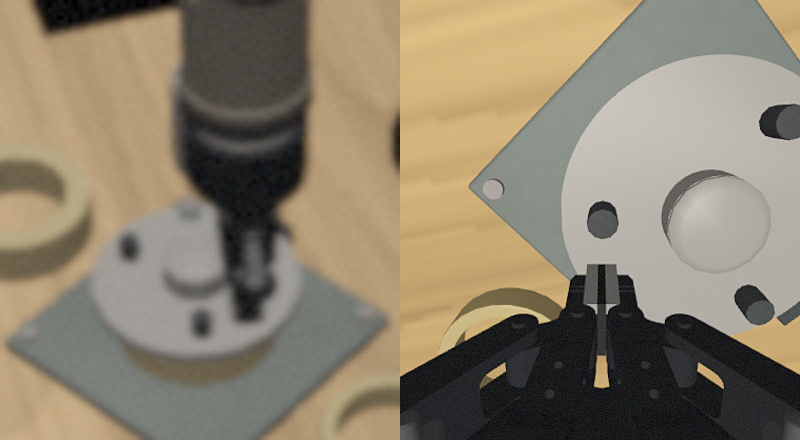

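No contact with TCP at z = 0.064, where the text's offset would already be inside the disc, so the vision offset stands. I'll lower the tip to about 0.066 and close most of the 11 mm gap to the stud.

>>> send_rows:
  commands:
    - {"translation":[0,0,0.003],"rot":[0,0,0],"grip":0}
    - {"translation":[0,0,0.003],"rot":[0,0,0],"grip":0}
    - {"translation":[0,0,0.002],"rot":[0,0,0],"grip":0}
    - {"translation":[0,0,0.002],"rot":[0,0,0],"grip":0}
    - {"translation":[0,0,0],"rot":[0,0,0],"grip":0}

```text
t: 4.72
eef_pos: [0.5887, 0.0149, 0.0537]
tool_rot: [-0.0, 0.778, 0.628, -0.0]
contact_force: [-1.1, -0.5, 0.9]
gripper_width: -0.001
```

>>> send_rows:
  commands:
    - {"translation":[0,-0.002,0],"rot":[0,0,0],"grip":0}
    - {"translation":[0,-0.002,0],"rot":[0,0,0],"grip":0}
    - {"translation":[0,-0.002,0],"rot":[0,0,0],"grip":0}
    - {"translation":[0,-0.002,0],"rot":[0,0,0],"grip":0}
    - {"translation":[0,0,0],"rot":[0,0,0],"grip":0}

```text
t: 5.13
eef_pos: [0.5807, 0.0168, 0.0544]
tool_rot: [-0.0, 0.778, 0.628, -0.0]
contact_force: [0.7, 0.5, -0.6]
gripper_width: -0.003
```

```bash
python3 look.py l6
```

```text
5.1333 [0.5807 0.0168 0.0544] [-2.000e-04  7.779e-01  6.284e-01 -1.000e-04] [ 0.7  0.5 -0.6]
side proj tip -13: [313.5 241. ] +17: [313.6 248.7]
```

View pics/l6.png

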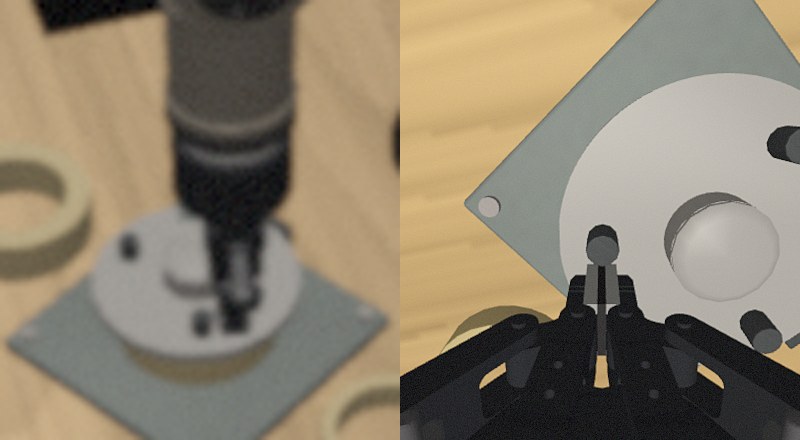

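The finger overlaps the stud in height with a small gap left, and the stud is centred on the jaws (wrist column 321). Starting the arc push at 2° per row.

>>> send_rows:
  commands:
    - {"translation":[-0.0006,-0.0018,0],"rot":[0,0,2],"grip":0}
    - {"translation":[-0.0006,-0.0018,0],"rot":[0,0,2],"grip":0}
    - {"translation":[-0.0006,-0.0018,0],"rot":[0,0,2],"grip":0}
    - {"translation":[-0.0006,-0.0018,0],"rot":[0,0,2],"grip":0}
    - {"translation":[-0.0006,-0.0018,0],"rot":[0,0,2],"grip":0}

```text
t: 5.65
eef_pos: [0.5721, 0.0161, 0.0544]
tool_rot: [0.0, 0.83, 0.557, 0.0]
contact_force: [1.4, 0.1, -1.3]
gripper_width: 0.001
```

>>> send_rows:
  commands:
    - {"translation":[-0.0006,-0.0018,0],"rot":[0,0,2],"grip":0}
    - {"translation":[-0.0006,-0.0018,0],"rot":[0,0,2],"grip":0}
    - {"translation":[-0.0006,-0.0018,0],"rot":[0,0,2],"grip":0}
    - {"translation":[-0.0006,-0.0018,0],"rot":[0,0,2],"grip":0}
    - {"translation":[-0.0006,-0.0018,0],"rot":[0,0,2],"grip":0}

```text
t: 6.07
eef_pos: [0.5628, 0.0172, 0.0545]
tool_rot: [0.0, 0.876, 0.483, 0.0]
contact_force: [0.5, -0.4, -0.2]
gripper_width: -0.002
```

```bash
python3 look.py l7
```

```text
6.0667 [0.5628 0.0172 0.0545] [4.000e-04 8.757e-01 4.829e-01 3.000e-04] [ 0.5 -0.4 -0.2]
side proj tip -13: [306.9 242.4] +17: [307.1 250.1]
```

View pics/l7.png

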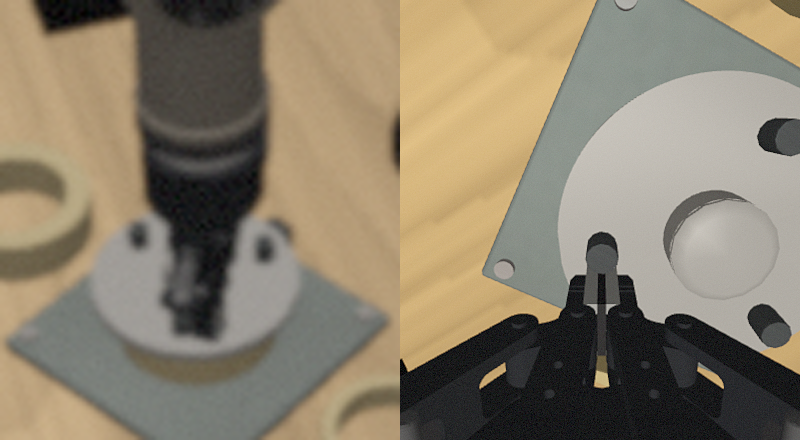

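The plate turns along with the finger. I'll measure its angle from studs C and A and the hub, then continue.

```bash
python3 - <<'E'
import pickle
from h import *
_,c,o=pickle.load(open('l7.pkl','rb'))
u=lambda x,y:(x-400+120,y+20)
H=onz(c,u(724,248),.082);print('hub',H)
for n,uv,a0 in [('B',u(602,253),300-60),('C',u(790,137),180-60),('A',u(775,333),60)]:
  x=onz(c,uv,.076);d=x-np.array([.5705,.0708,.076]);print(n,x.round(4),np.hypot(d[0],d[1]).round(4),np.degrees(np.arctan2(d[1],d[0]))%360)
E
```

```text
hub [0.56670124 0.0719997  0.082     ]
B [0.5448 0.0288 0.076 ] 0.0492 238.52811176764874
C [0.5429 0.1135 0.076 ] 0.0508 122.84798154795241
A [0.6196 0.0737 0.076 ] 0.0492 3.3421419446360057
```

The notch is now at about 61.5°, so about 29.5° remains to the pin at 32°. Pushing 20° more, then looking.

>>> send_rows:
  commands:
    - {"translation":[-0.0006,-0.0018,0],"rot":[0,0,2],"grip":0}
    - {"translation":[-0.0006,-0.0018,0],"rot":[0,0,2],"grip":0}
    - {"translation":[-0.0006,-0.0018,0],"rot":[0,0,2],"grip":0}
    - {"translation":[-0.0006,-0.0018,0],"rot":[0,0,2],"grip":0}
    - {"translation":[-0.0006,-0.0018,0],"rot":[0,0,2],"grip":0}

```text
t: 6.58
eef_pos: [0.5537, 0.02, 0.0544]
tool_rot: [0.0, 0.914, 0.405, 0.0]
contact_force: [0.2, -1.2, 0.3]
gripper_width: -0.003
```

>>> send_rows:
  commands:
    - {"translation":[-0.0006,-0.0018,0],"rot":[0,0,2],"grip":0}
    - {"translation":[-0.0006,-0.0018,0],"rot":[0,0,2],"grip":0}
    - {"translation":[-0.0006,-0.0018,0],"rot":[0,0,2],"grip":0}
    - {"translation":[-0.0006,-0.0018,0],"rot":[0,0,2],"grip":0}
    - {"translation":[-0.0006,-0.0018,0],"rot":[0,0,2],"grip":0}

```text
t: 7.0
eef_pos: [0.5451, 0.0242, 0.0544]
tool_rot: [0.0, 0.946, 0.324, 0.0]
contact_force: [0.3, -1.0, -0.4]
gripper_width: 0.002
```

```bash
python3 look.py l8; python3 - <<'E'
from station import *
import cv2,pickle
c=read_camera('top');pickle.dump(c,open('t8.pkl','wb'))
im=c['pixels'][:,:,::-1];cv2.imwrite('pics/t8.png',cv2.resize(im[170:280,230:340],None,fx=5.4,fy=5.4,interpolation=cv2.INTER_CUBIC))
E
```

```text
7.0 [0.5451 0.0242 0.0544] [3.00e-04 9.46e-01 3.24e-01 1.00e-04] [ 0.3 -1.  -0.4]
side proj tip -13: [299.6 242.1] +17: [299.9 249.8]
```

View pics/l8.png

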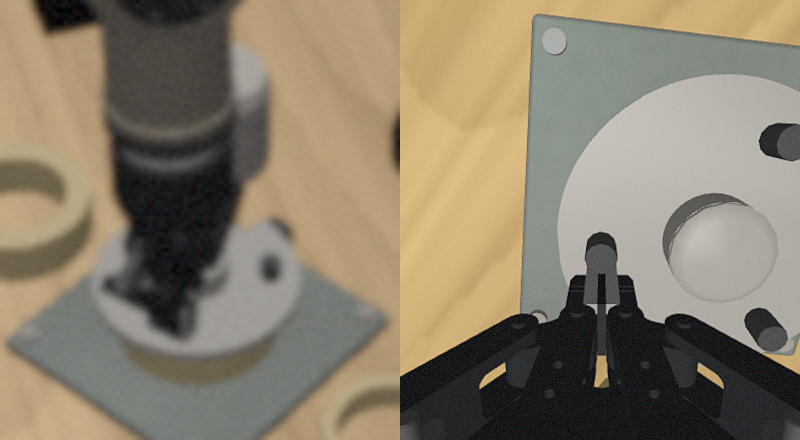

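View pics/t8.png

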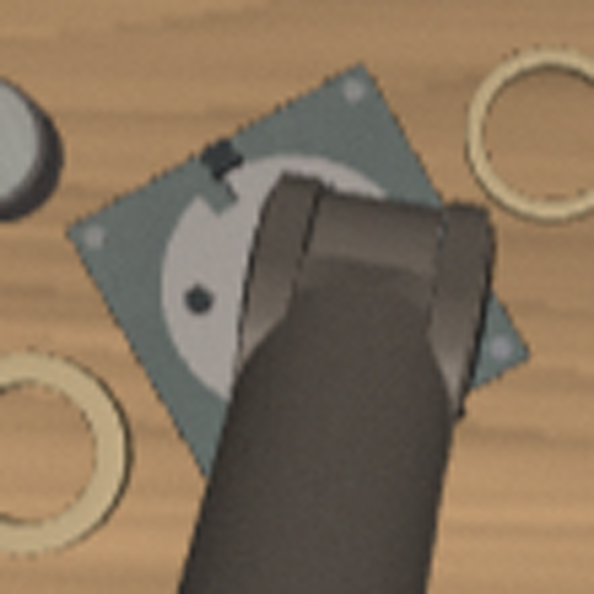

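The top view shows the notch at crop (214,201), just short of the block at (222,158), and stud C at (199,299).

```bash
python3 - <<'E'
import pickle
from h import *
T=pickle.load(open('t8.pkl','rb'))
t=lambda x,y:((x+.5)/5.4-.5+230,(y+.5)/5.4-.5+170)
C=np.array([.5713,.0703])
def pr(n,uv,z):
  x=onz(T,uv,z);d=x[:2]-C;print(n,x.round(4),np.hypot(*d).round(4),np.degrees(np.arctan2(d[1],d[0])).round(1))
pr('notch bottom mid',t(219,210),.06);pr('notch mid',t(214,201),.06);pr('C',t(199,298),.076);pr('block',t(222,158),.046)
E
python3 - <<'E'
import cv2,pickle
im=pickle.load(open('t8.pkl','rb'))['pixels'][:,:,::-1]
cv2.imwrite('pics/t8b.png',cv2.resize(im[190:235,255:300],None,fx=13,fy=13,interpolation=cv2.INTER_CUBIC))
E
```

```text
notch bottom mid [0.6111 0.1123 0.06  ] 0.0579 46.5
notch mid [0.6159 0.1151 0.06  ] 0.0632 45.1
C [0.5626 0.1201 0.076 ] 0.0505 99.9
block [0.6407 0.1126 0.046 ] 0.0813 31.4
```

View pics/t8b.png

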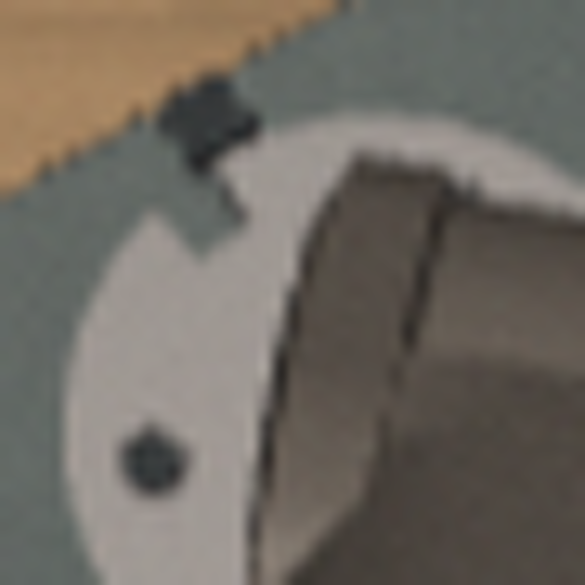

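```bash
python3 - <<'E'
import pickle
from h import *
T=pickle.load(open('t8.pkl','rb'))
t=lambda x,y:((x+.5)/13-.5+255,(y+.5)/13-.5+190)
C=np.array([.5713,.0703])
def pr(n,uv,z):
  x=onz(T,uv,z);d=x[:2]-C;print(n,x.round(4),np.hypot(*d).round(4),np.degrees(np.arctan2(d[1],d[0])).round(1));return x
a=pr('bottom mid',t(225,240),.06);b=pr('rim mid',t(183,186),.06);d=b-a;print(np.degrees(np.arctan2(d[1],d[0])))
pr('C',t(154,462),.076);pr('block',t(211,120),.046)
E
```

```text
bottom mid [0.6127 0.1074 0.06  ] 0.0556 41.9
rim mid [0.6244 0.1171 0.06  ] 0.0708 41.4
39.561491255074095
C [0.5617 0.1202 0.076 ] 0.0508 100.8
block [0.641  0.1125 0.046 ] 0.0815 31.2
```

The notch is at 41.3° and the pin at 31.4°, so about 10° remains. Pushing 8° more, then measuring.

>>> send_rows:
  commands:
    - {"translation":[-0.0006,-0.0018,0],"rot":[0,0,2],"grip":0}
    - {"translation":[-0.0006,-0.0018,0],"rot":[0,0,2],"grip":0}
    - {"translation":[-0.0006,-0.0018,0],"rot":[0,0,2],"grip":0}
    - {"translation":[-0.0006,-0.0018,0],"rot":[0,0,2],"grip":0}
    - {"translation":[0,0,0],"rot":[0,0,0],"grip":0}

```text
t: 7.57
eef_pos: [0.5388, 0.0294, 0.0543]
tool_rot: [0.0, 0.966, 0.258, -0.0]
contact_force: [0.6, -0.5, 0.3]
gripper_width: -0.001
```

```bash
python3 - <<'E'
from station import *
import cv2,pickle
c=read_camera('top');pickle.dump(c,open('t9.pkl','wb'))
im=c['pixels'][:,:,::-1];a=cv2.resize(im[190:235,255:300],None,fx=13,fy=13,interpolation=cv2.INTER_CUBIC)
cv2.imwrite('pics/t9.png',a)
E
```

```text
(no output)
```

View pics/t9.png

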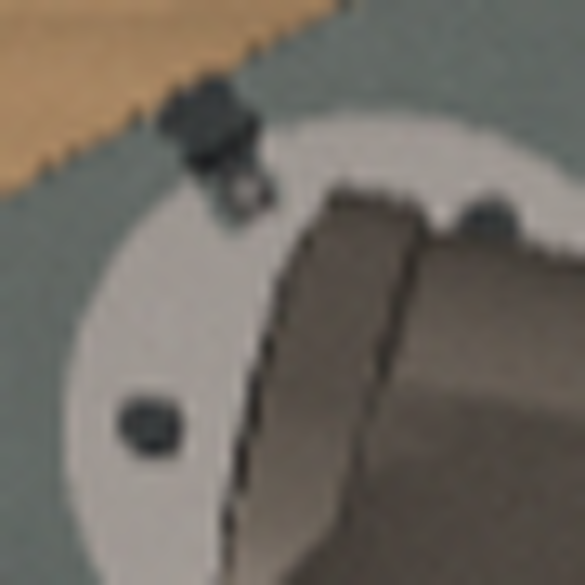

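The pin tip now shows in the notch at (250,190), slightly towards the clockwise side. A small push remains.

```bash
python3 - <<'E'
import pickle
from h import *
T=pickle.load(open('t9.pkl','rb'))
t=lambda x,y:((x+.5)/13-.5+255,(y+.5)/13-.5+190)
C=np.array([.5713,.0703])
def pr(n,uv,z):
  x=onz(T,uv,z);d=x[:2]-C;print(n,x.round(4),np.hypot(*d).round(4),np.degrees(np.arctan2(d[1],d[0])).round(1));return x
pr('bot mid',t(255,221),.06);pr('rim mid',t(222,160),.06)
pr('C',t(152,427),.076);pr('A',t(488,222),.076);pr('pin',t(250,190),.0505)
im=T['pixels'][198:216,266:282,::-1];cv2.imwrite('pics/t9z.png',cv2.resize(im,None,fx=30,fy=30,interpolation=cv2.INTER_NEAREST))
E
```

```text
bot mid [0.6171 0.1009 0.06  ] 0.0551 33.7
rim mid [0.6305 0.1087 0.06  ] 0.0706 32.9
C [0.5694 0.1209 0.076 ] 0.0506 92.1
A [0.6169 0.0486 0.076 ] 0.0505 -25.4
pin [0.625  0.1029 0.0505] 0.0628 31.2
```

View pics/t9z.png

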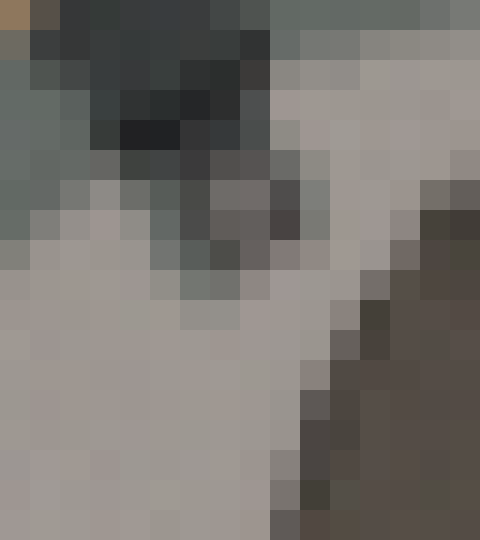

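The notch is at 33.2° (the studs give 33.3°) and the pin at 31.2°. Pushing 2° more.

>>> send_rows:
  commands:
    - {"translation":[-0.0003,-0.0009,0],"rot":[0,0,1],"grip":0}
    - {"translation":[-0.0003,-0.0009,0],"rot":[0,0,1],"grip":0}
    - {"translation":[0,0,0],"rot":[0,0,0],"grip":0}
    - {"translation":[0,0,0],"rot":[0,0,0],"grip":0}
    - {"translation":[0,0,0],"rot":[0,0,0],"grip":0}

```text
t: 8.03
eef_pos: [0.5375, 0.0306, 0.0543]
tool_rot: [-0.0, 0.971, 0.241, 0.0]
contact_force: [-0.0, -1.1, 0.3]
gripper_width: -0.003
```

```bash
python3 - <<'E'
from station import *
import cv2,pickle
c=read_camera('top');pickle.dump(c,open('t10.pkl','wb'))
im=c['pixels'][:,:,::-1];a=cv2.resize(im[190:235,255:300],None,fx=13,fy=13,interpolation=cv2.INTER_CUBIC)
cv2.imwrite('pics/t10.png',a)
E
```

```text
(no output)
```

View pics/t10.png

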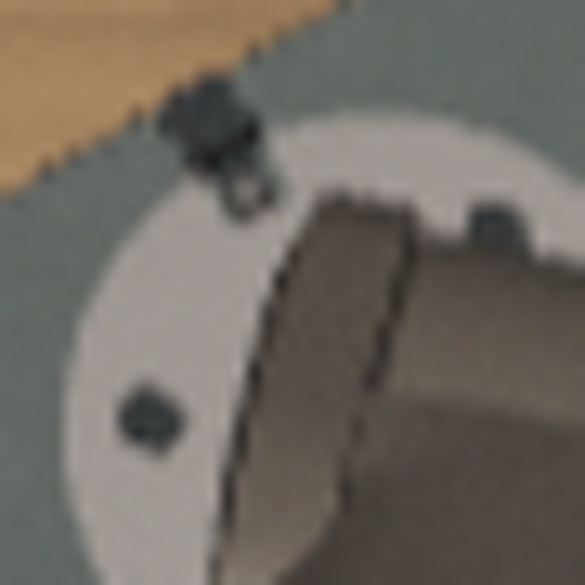

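The pin now looks centred in the notch at (250,190). I'll back off, rise and verify from the wrist.

>>> send_rows:
  commands:
    - {"translation":[0,0.003,0],"rot":[0,0,0],"grip":0}
    - {"translation":[0,0.004,0],"rot":[0,0,0],"grip":0}
    - {"translation":[0,0.003,0],"rot":[0,0,0],"grip":0}
    - {"translation":[0,0,-0.015],"rot":[0,0,0],"grip":0}
    - {"translation":[0,0,-0.025],"rot":[0,0,0],"grip":0}

```text
t: 8.5
eef_pos: [0.5404, 0.021, 0.0928]
tool_rot: [0.0, 0.971, 0.24, -0.002]
contact_force: [-0.0, 0.5, 0.6]
gripper_width: 0.003
```

>>> send_rows:
  commands:
    - {"translation":[0.005,-0.01,-0.03],"rot":[0,0,0],"grip":0}
    - {"translation":[0.01,-0.01,-0.03],"rot":[0,0,0],"grip":0}
    - {"translation":[0.01,0,-0.01],"rot":[0,0,0],"grip":0}
    - {"translation":[0,0,0],"rot":[0,0,0],"grip":0}
    - {"translation":[0,0,0],"rot":[0,0,0],"grip":0}

```text
t: 8.92
eef_pos: [0.5551, 0.051, 0.1643]
tool_rot: [0.0, 0.971, 0.241, 0.0]
contact_force: [-0.4, -0.7, -0.8]
gripper_width: -0.003
```

```bash
python3 - <<'E'
from station import *
import cv2,pickle
o=get_obs();c=read_camera('wrist');t=read_camera('top');pickle.dump((c,t,o),open('l11.pkl','wb'))
print(o['t'],o['eef_pos'].round(4),o['tool_rot'].round(4))
cv2.imwrite('pics/w11.png',c['pixels'][:,:,::-1])
im=t['pixels'][:,:,::-1];cv2.imwrite('pics/t11.png',cv2.resize(im[185:265,245:325],None,fx=7,fy=7,interpolation=cv2.INTER_CUBIC))
E
```

```text
8.9167 [0.5551 0.051  0.1643] [0.000e+00 9.705e-01 2.410e-01 4.000e-04]
```

View pics/w11.png

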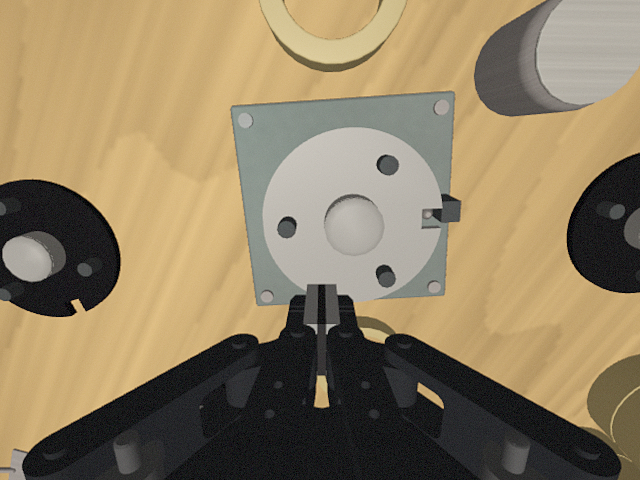

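View pics/t11.png

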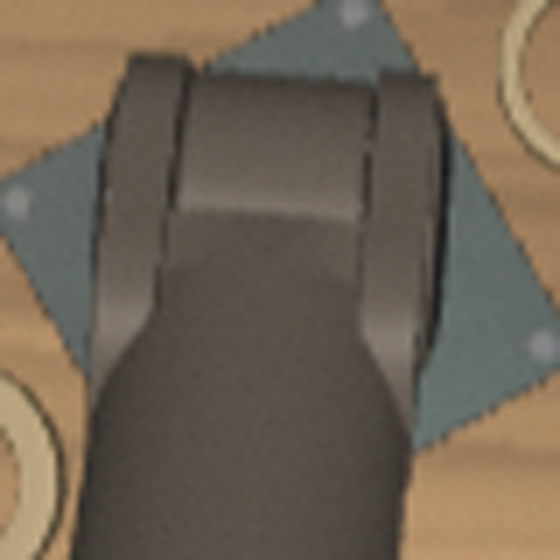

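The wrist view shows the hub at (354,225), notch around (431,217), pin at (428,214), and block top at (451,209). Checking the alignment numerically.

```bash
python3 - <<'E'
import pickle
from h import *
from scipy.spatial.transform import Rotation as R
c,t,o=pickle.load(open('l11.pkl','rb'))
im=c['pixels'][:,:,::-1]
cv2.imwrite('pics/w11c.png',cv2.resize(im[190:250,390:470],None,fx=9,fy=9,interpolation=cv2.INTER_CUBIC))
H=onz(c,(354,225),.082);print('hub',H,c['depth'][225,354])
p=o['eef_pos'];q=o['tool_rot'];Rm=R.from_quat([q[1],q[2],q[3],q[0]]).as_matrix()
print('hub rel tool',Rm.T@(H-p), 'from C',Rm.T@(np.array([.5715,.0703,.082])-p))
E
```

```text
hub [0.56929964 0.07390005 0.082     ] 0.2398813
hub rel tool [ 0.02317718 -0.01359494  0.08234059] from C [ 0.0234377  -0.00938375  0.08234172]
```

View pics/w11c.png

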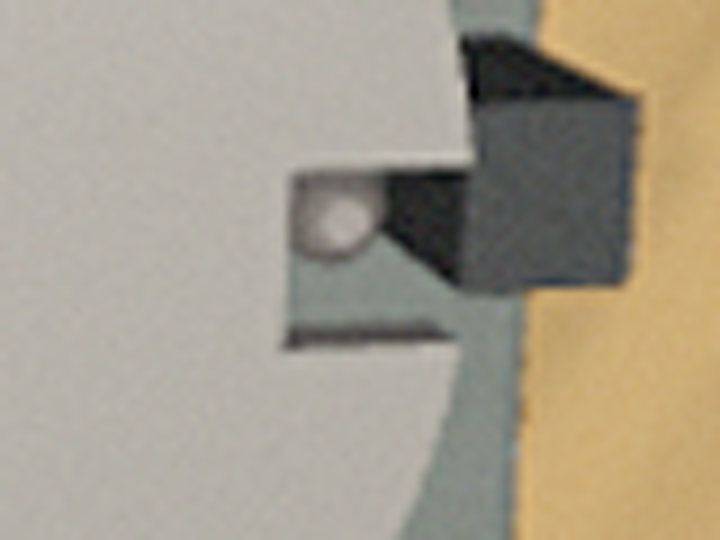

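```bash
python3 - <<'E'
import pickle
from h import *
c,t,o=pickle.load(open('l11.pkl','rb'))
u=lambda x,y:((x+.5)/9-.5+390,(y+.5)/9-.5+190)
H=onz(c,(354,225),.082)
def pr(n,x):
  for C in ((.5713,.0703),H[:2]):
    d=x[:2]-C;print(n,x.round(4),np.hypot(*d).round(4),np.degrees(np.arctan2(d[1],d[0])).round(1))
pr('pin',onz(c,u(345,222),.0505))
a,b=onz(c,u(292,172),.06),onz(c,u(287,347),.06);pr('notch bottom mid',(a+b)/2);print(np.linalg.norm(a-b))
a,b=onz(c,u(472,165),.06),onz(c,u(460,345),.06);pr('notch rim mid',(a+b)/2)
pr('block',onz(c,u(552,195),.046))
E
```

```text
pin [0.6245 0.1035 0.0505] 0.0627 32.0
pin [0.6245 0.1035 0.0505] 0.0626 28.3
notch bottom mid [0.6183 0.099  0.06  ] 0.055 31.4
notch bottom mid [0.6183 0.099  0.06  ] 0.055 27.1
0.015664153976160836
notch rim mid [0.6316 0.1064 0.06  ] 0.0703 30.9
notch rim mid [0.6316 0.1064 0.06  ] 0.0703 27.6
block [0.6415 0.1142 0.046 ] 0.0828 32.0
block [0.6415 0.1142 0.046 ] 0.0827 29.1
```

Both views put the pin within about 1 mm of the notch middle, against 3 mm clearance, so it's aligned. Moving over the hub and descending to just above it.

>>> send_rows:
  commands:
    - {"translation":[0.012,-0.005,0.01],"rot":[0,0,0],"grip":0}
    - {"translation":[0.0115,-0.0055,0.02],"rot":[0,0,0],"grip":0}
    - {"translation":[0,0,0.025],"rot":[0,0,0],"grip":0}
    - {"translation":[0,0,0.02],"rot":[0,0,0],"grip":0}
    - {"translation":[0,0,0.008],"rot":[0,0,0],"grip":0}

```text
t: 9.43
eef_pos: [0.5675, 0.0702, 0.0772]
tool_rot: [0.0, 0.971, 0.24, -0.004]
contact_force: [-0.4, 0.3, 0.4]
gripper_width: 0.001
```

>>> send_rows:
  commands:
    - {"translation":[0,0,0],"rot":[0,0,0],"grip":0}
    - {"translation":[0,0,0],"rot":[0,0,0],"grip":0}
    - {"translation":[0,0,0],"rot":[0,0,0],"grip":0}
    - {"translation":[0,0,0],"rot":[0,0,0],"grip":0}
    - {"translation":[0,0,0],"rot":[0,0,0],"grip":0}

```text
t: 9.85
eef_pos: [0.5715, 0.0714, 0.0824]
tool_rot: [-0.0, 0.971, 0.241, 0.001]
contact_force: [-0.0, -0.5, 0.3]
gripper_width: 0.002
```

```bash
python3 look.py l12
```

```text
9.85 [0.5715 0.0714 0.0824] [-1.000e-04  9.706e-01  2.407e-01  1.000e-03] [-0.  -0.5  0.3]
side proj tip -13: [303.7 220.1] +17: [304.  228.1]
```

View pics/l12.png

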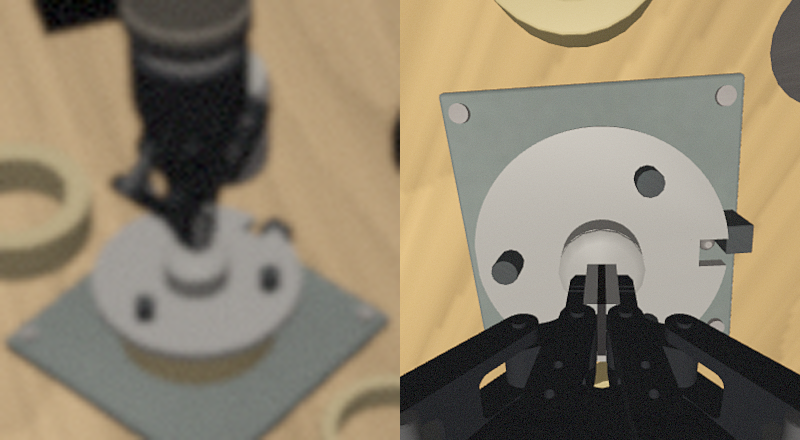

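The finger is centred over the hub and the pin shows inside the notch at wrist column 427. Descending slowly.

>>> send_rows:
  commands:
    - {"translation":[0,0,0.004],"rot":[0,0,0],"grip":0}
    - {"translation":[0,0,0.003],"rot":[0,0,0],"grip":0}
    - {"translation":[0,0,0.002],"rot":[0,0,0],"grip":0}
    - {"translation":[0,0,0.001],"rot":[0,0,0],"grip":0}
    - {"translation":[0,0,0.001],"rot":[0,0,0],"grip":0}

```text
t: 10.37
eef_pos: [0.571, 0.0715, 0.0704]
tool_rot: [-0.0, 0.971, 0.241, 0.0]
contact_force: [-0.0, 1.2, 4.7]
gripper_width: 0.0
```

>>> send_rows:
  commands:
    - {"translation":[0,0,0.001],"rot":[0,0,0],"grip":0}
    - {"translation":[0,0,0.001],"rot":[0,0,0],"grip":0}
    - {"translation":[0,0,0.001],"rot":[0,0,0],"grip":0}
    - {"translation":[0,0,0.001],"rot":[0,0,0],"grip":0}
    - {"translation":[0,0,0.001],"rot":[0,0,0],"grip":0}

```text
t: 10.78
eef_pos: [0.571, 0.0716, 0.0653]
tool_rot: [-0.0, 0.971, 0.241, 0.0]
contact_force: [0.4, 0.8, 4.5]
gripper_width: 0.001
```

>>> send_rows:
  commands:
    - {"translation":[0,0,0.001],"rot":[0,0,0],"grip":0}
    - {"translation":[0,0,0.001],"rot":[0,0,0],"grip":0}
    - {"translation":[0,0,0.001],"rot":[0,0,0],"grip":0}
    - {"translation":[0,0,0.001],"rot":[0,0,0],"grip":0}
    - {"translation":[0,0,0.001],"rot":[0,0,0],"grip":0}

```text
t: 11.2
eef_pos: [0.5712, 0.0716, 0.0648]
tool_rot: [-0.002, 0.971, 0.24, 0.0]
contact_force: [-19.5, 0.8, 63.2]
gripper_width: -0.002
```

63 N and stopped short, so I'm backing off now and looking.

>>> send_rows:
  commands:
    - {"translation":[0,0,-0.005],"rot":[0,0,0],"grip":0}
    - {"translation":[0,0,-0.01],"rot":[0,0,0],"grip":0}
    - {"translation":[0,0,-0.01],"rot":[0,0,0],"grip":0}
    - {"translation":[0,0,0],"rot":[0,0,0],"grip":0}
    - {"translation":[0,0,0],"rot":[0,0,0],"grip":0}

```text
t: 11.62
eef_pos: [0.5709, 0.0713, 0.0855]
tool_rot: [0.0, 0.971, 0.241, 0.0]
contact_force: [-0.9, 1.3, -0.1]
gripper_width: 0.0
```

```bash
python3 look.py l13; python3 - <<'E'
import pickle,cv2
c,w,o=pickle.load(open('l13.pkl','rb'))
cv2.imwrite('pics/l13w.png',w['pixels'][:,:,::-1])
E
```

```text
11.6167 [0.5709 0.0713 0.0855] [1.000e-04 9.706e-01 2.408e-01 3.000e-04] [-0.9  1.3 -0.1]
side proj tip -13: [303.5 219.4] +17: [303.8 227.3]
```

View pics/l13.png

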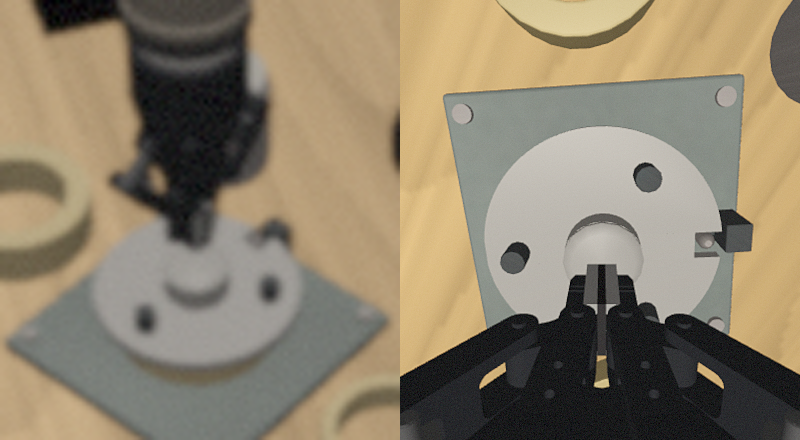

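View pics/l13w.png

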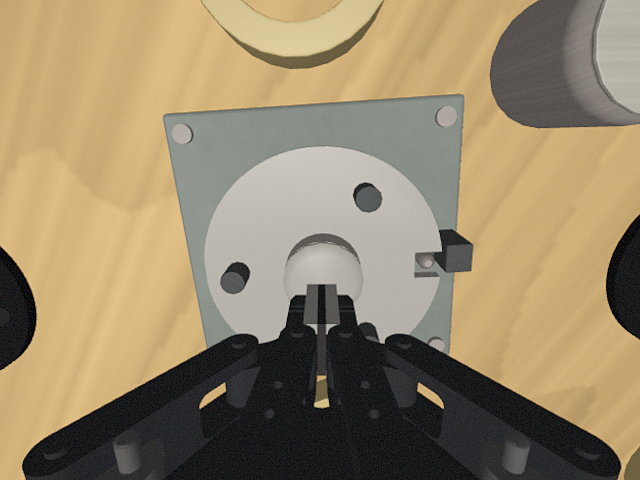

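```bash
cat > dz.py <<'E'
import pickle,sys
from h import *
def zmap(c):
    K=c['mtx'];E=c['extrinsics'];v,u=np.mgrid[:480,:640];d=c['depth']
    P=np.stack([(u-K[0,2])/K[0,0]*d,-(v-K[1,2])/K[1,1]*d,-d],-1)
    return P@E[:3,:3].T+E[:3,3]
def plate(c):
    P=zmap(c);C=np.array([.571,.0708]);r=np.hypot(P[...,0]-C[0],P[...,1]-C[1])
    hsv=cv2.cvtColor(c['pixels'],cv2.COLOR_RGB2HSV)
    ok=(hsv[...,2]>140)&(c['depth']>0)
    m=ok&(r>.026)&(r<.066)&(P[...,2]>.04)&(P[...,2]<.07)
    A=P[m];X=np.c_[A[:,:2]-C,np.ones(len(A))];k=np.linalg.lstsq(X,A[:,2],rcond=None)[0]
    res=A[:,2]-X@k;g=abs(res)<.003;k=np.linalg.lstsq(X[g],A[g,2],rcond=None)[0]
    hb=ok&(r<.012)&(P[...,2]<.09)&(P[...,2]>.06);
    bm=(r>.075)&(P[...,2]<.03)&(hsv[...,0]>70)&(hsv[...,0]<110)&(abs(P[...,2]-.012)<.008)
    return dict(n=len(A),face=k[2].round(4),tilt=k[:2].round(4),hub=np.median(P[hb][:,2]).round(4) if hb.any() else None,base=np.median(P[bm][:,2]).round(4) if bm.any() else None)
E
python3 - <<'E'
import pickle
from dz import *
for f,i in (('l11',0),('l12',1),('l13',1)):
    print(f,plate(pickle.load(open(f+'.pkl','rb'))[i]))
E
```

```text
l11 {'n': 16682, 'face': np.float64(0.0612), 'tilt': array([-0.0007,  0.0004]), 'hub': np.float64(0.0833), 'base': np.float64(0.0099)}
l12 {'n': 25797, 'face': np.float64(0.0613), 'tilt': array([-0.0006,  0.0001]), 'hub': np.float64(0.0833), 'base': np.float64(0.0101)}
l13 {'n': 23749, 'face': np.float64(0.0513), 'tilt': array([-0.0005,  0.0004]), 'hub': np.float64(0.0732), 'base': np.float64(0.0098)}
```

The disc face dropped exactly 10.0 mm (0.0613 to 0.0513) and is level, so the plate was already home and the 63 N was over-travel against the roll. I'll lift clear and verify from the top view.

>>> send_rows:
  commands:
    - {"translation":[0,0,-0.03],"rot":[0,0,0],"grip":0}
    - {"translation":[0,0.02,-0.03],"rot":[0,0,0],"grip":0}
    - {"translation":[-0.03,0,-0.03],"rot":[0,0,0],"grip":0}
    - {"translation":[-0.04,0,-0.01],"rot":[0,0,0],"grip":0}
    - {"translation":[-0.04,0,0],"rot":[0,0,0],"grip":0}

```text
t: 12.13
eef_pos: [0.4843, 0.0018, 0.1865]
tool_rot: [0.0, 0.971, 0.241, 0.002]
contact_force: [0.0, 0.4, 0.6]
gripper_width: -0.001
```

>>> send_rows:
  commands:
    - {"translation":[-0.04,0,0],"rot":[0,0,0],"grip":0}
    - {"translation":[-0.03,0,0],"rot":[0,0,0],"grip":0}
    - {"translation":[0,0,0],"rot":[0,0,0],"grip":0}
    - {"translation":[0,0,0],"rot":[0,0,0],"grip":0}
    - {"translation":[0,0,0],"rot":[0,0,0],"grip":0}

```text
t: 12.55
eef_pos: [0.4222, -0.0297, 0.1849]
tool_rot: [0.0, 0.971, 0.241, 0.0]
contact_force: [-0.3, 0.6, 0.0]
gripper_width: -0.002
```

```bash
python3 - <<'E'
from station import *
from dz import *
o=get_obs();t=read_camera('top');s=read_camera('side');pickle.dump((t,s,o),open('l14.pkl','wb'))
print(o['t'],o['eef_pos'].round(3),o['contact_force'].round(1))
im=t['pixels'][:,:,::-1];a=cv2.resize(im[185:260,250:325],None,fx=5.6,fy=5.6,interpolation=cv2.INTER_CUBIC)
b=cv2.resize(s['pixels'][190:280,255:345,::-1],(420,420),interpolation=cv2.INTER_CUBIC)
cv2.imwrite('pics/f14.png',np.hstack([a,b][:1]+[cv2.resize(b,(a.shape[1]-40,a.shape[0]))]))
cv2.imwrite('pics/t14.png',im)
for n,c in (('side0',pickle.load(open('side0.pkl','rb'))),('top0',pickle.load(open('top0.pkl','rb'))),('side',s),('top',t)):print(n,plate(c))
E
```

```text
12.55 [ 0.422 -0.03   0.185] [-0.3  0.6  0. ]
side0 {'n': 938, 'face': np.float64(0.062), 'tilt': array([-0.0009,  0.0017]), 'hub': np.float64(0.0844), 'base': np.float64(0.0096)}
top0 {'n': 1257, 'face': np.float64(0.0601), 'tilt': array([ 0.0001, -0.003 ]), 'hub': np.float64(0.0823), 'base': np.float64(0.0111)}
side {'n': 949, 'face': np.float64(0.052), 'tilt': array([-0.0014,  0.001 ]), 'hub': np.float64(0.0743), 'base': np.float64(0.0099)}
top {'n': 1246, 'face': np.float64(0.0501), 'tilt': array([-0.0012, -0.0018]), 'hub': np.float64(0.0714), 'base': np.float64(0.0113)}
```

View pics/f14.png

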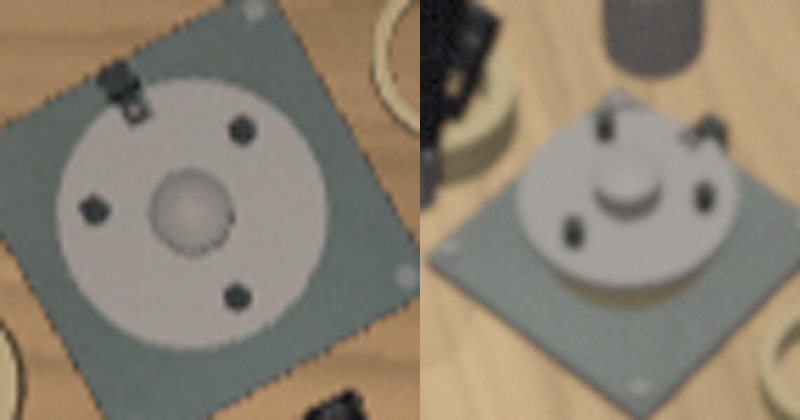

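View pics/t14.png

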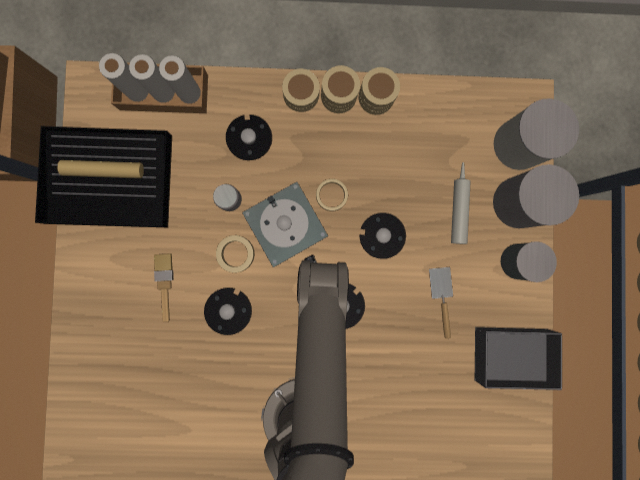

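The plate is home: the top view gives a face height of 0.050, all three cameras show a 10.0 mm drop, and the pin sits in the notch at crop (135,108). The bystanders are at the same pixels as at the start, and the robot is clear.

```bash
python3 -c "
from station import *
print(hand_in())"
```

```text
the job is handed in; nothing more can be done
None
```

The cheek plate is home: flat on the tape roll with the locating pin in its notch. I handed the job in after about 12.6 s. I pushed one stud about 46° clockwise with the shut fingertips, checked the alignment from above and from the wrist, pressed the hub down, and moved the arm clear.

**Last checks, passed:**
- **Plate height:** the upper face dropped 10.0 mm in the top, side and wrist views. The top view reads it at 50.1 mm above the table, against 50 mm when home, and the tilt is below 0.005 rad.
- **Notch and pin:** before pressing, they were within about 1 mm of each other in the wrist view. Afterwards the pin is visible inside the notch.
- **Other things on the table:** they show at the same places as at the start, and the robot is clear of everything with no contact force.

**Disagreed or went wrong:**
- **Fingertip offset:** the wrist and side cameras put the shut fingertips about 13 mm behind the stated TCP, while the text says 17 mm ahead of it. There was no contact at heights where the text's value would have touched the plate, so I worked with the measured one.
- **Excess force at the end of the press:** my last press call drove on for a few millimetres after the plate had seated. The reading reached 63 N vertically and about 20 N sideways before I backed off. That is under the 120 N wrist limit. It was the fingertips pressing, so I don't think the 40 N limit on the arm and gripper body applies, but I can't confirm that.

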